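# Open the finishing-oil bottle in the eyewear studio

## Task

Draw the wooden caddy out from under the bench shelf by its knob until it stops, then open the amber bottle standing in it: press the white safety cap down, turn it anticlockwise about a sixth of a turn while it is down, and lift it straight off. Finish holding the cap in the gripper, right way up, a few centimetres above the bottle's mouth; the bottle and the wax tin stay upright in their pockets, the caddy stays out, and everything else on the bench is left alone.

Things in the scene. Friction and masses are not known exactly. Their poses are not given: they have to be found in the camera images.
- shelf: fixed plywood bench shelf, 250 mm deep, 415 wide, 200 high (underside of its top board at 185). Origin on the bench below the board's front edge, at the middle of the 188 mm wide bay that houses the caddy (bay sides at y = +-94 mm); +x points into the bay, z up. The board covers x = 0 to 250, y = -115 to 300 mm; a second bay with cases lies at +y
- caddy: loose hardwood drawer, about 0.55 kg, sliding on the bench along the shelf's x axis (2 mm side play, 4 to 9 N). Origin on the bench under the knob; x towards its rear. 160 mm wide, 45 high, front board 48 high and 16 thick about the origin, rear end at x = 277 mm. Starts 30 to 60 mm short of fully home. Two pockets 58 mm square, floor 8 mm above the bench, centred at x = 130, y = +-36 mm
- caddy_out (a point): point on the bench, fixed in the shelf's frame (250 mm in front of the shelf's origin, at x = -250), where the caddy's origin stands when the caddy is fully out: its rear ears then meet stops in the bay
- knob (a point): middle of the round dark wooden knob on top of the caddy's front board: 30 mm diameter, between 60 and 88 mm above the bench, this point is at 74 mm; can be pinched from above either way
- bottle: square amber bottle, 54 mm wide, 90 mm to the shoulder, which slopes up to a neck 25 mm across at 104 mm; mouth 132 mm above its base; about 0.24 kg. Loose in either pocket, whose walls keep it from turning (a few degrees of play). Origin at the centre of its base, z up. Three lugs on the neck hold the cap
- bottle_mouth (a point): centre of the bottle's mouth, on its axis, 132 mm above its base; hidden in the closed cap, 10 mm below the crown
- cap: white ribbed push-and-turn safety cap, 42 mm diameter, 30 mm high, about 35 g, orange arrows on the crown. Origin at the centre of its lower rim, z up through the crown. Closed, its origin is 112 mm above the bottle's base and its axes agree with the bottle's; an inner spring holds it up against the neck's lugs. The sides are straight and can be gripped in any direction
- cap_top (a point): centre of the cap's crown, 30 mm above its lower rim. To open: grip the sides, press the crown down at least 3 mm (4 to 5.5 mm is best; spring 5 N at first, 14 N at the full 6 mm), turn anticlockwise seen from above while down; it is free between 40 and 84 degrees of turn, best at 60, then lifts straight off. Unpressed it stays locked
- wax_tin: bystander: low round aluminium tin with a green lid, 56 mm diameter, 60 mm high, loose in the other pocket. Origin at the centre of its base
- frame_a: bystander: loose brown wooden spectacle frame lying flat, 138 x 44 x 9 mm, origin under its centre, long side along its y
- frame_b: bystander: loose dark wooden spectacle frame lying flat, 138 x 44 x 9 mm, origin under its centre, long side along its y
- pen_cup: bystander: white ceramic cup with pens, 76 mm diameter, 160 mm high, origin under its centre
- screwdriver: bystander: small yellow-handled screwdriver lying on the bench, 150 mm long
- case: bystander: grey spectacle case, 60 x 160 x 42 mm, origin under its centre
There are look-alikes about, which are no part of the job. Leave any purple or red look-alike of the bottle alone.

How it is judged:
On the way, in this order (a step that is already met when the one before it is completed fails the run):
1. the caddy is drawn out to its stop (within 15 mm) with the bottle standing in it (x of caddy in the frame of shelf below -0.235 m and angle between bottle's own z axis and vertical below 0.15 rad), for 0.1 s.
2. the cap is gripped and pressed down on the bottle by at least 2 mm (z of cap in the frame of bottle below 0.11 m and contact force between the fingers and cap above 2 N and angle between the x axis of cap and the x axis of bottle, either way round below 0.35 rad), for 0.05 s.
3. the cap is turned free (more than 35 degrees) while still down on the neck (angle between the x axis of cap and the x axis of bottle, either way round above 0.61 rad and z of cap in the frame of bottle below 0.116 m).
At the end, for the whole second after the job is handed in: The fingers hold the cap still and upright (15 degrees), its rim 18 to 158 mm above the bottle's mouth, within 30 mm of its axis, off the bottle; bottle and tin upright in their pockets (6 mm); caddy out to within 20 mm of its stop (z of cap in the frame of bottle between 0.15 and 0.29 m and horizontal distance between cap and bottle below 0.03 m and angle between cap's own z axis and vertical below 0.26 rad and contact force between the fingers and cap above 2 N and contact force between cap and bottle below 0.05 N and linear speed of cap below 0.02 m/s and angle between each of bottle, wax_tin's own z axis and vertical below 0.1 rad and z of each of bottle, wax_tin in the frame of caddy below 0.014 m and height (world z) of caddy below 0.006 m and x of caddy in the frame of shelf below -0.23 m); the arm keeps its last pose, push and grip.
It fails at once if the bottle or the wax tin is tipped or pulled out of its pocket (angle between any of bottle, wax_tin's own z axis and vertical above 0.3 rad or z of any of bottle, wax_tin in the frame of caddy above 0.03 m).
It fails at once if another thing on the bench is pushed more than 20 mm (distance of any of frame_a, frame_b, pen_cup, screwdriver, case from where it was at the start of the episode above 0.02 m).
It also fails if it takes over 51 s, if anything falls off the work surface, if the arm or the gripper's body presses on something with over 40 N, if the wrist force passes 120 N, or if a joint passes its speed limit or range.

## Robot

A 7-joint arm with a two-finger parallel gripper is mounted at the origin on the work surface. World frame = base frame: x ahead of the robot, y to its left, z up, the work surface at z = 0. Lengths are in m, angles in rad, forces in N, time in s.
With the tool pointing down it reaches from about 0.425 to 0.875 m from the base axis. Payload 8.4 kg.
Tool frame: the origin (TCP) lies between the finger pads; the fingertips stand 25 mm ahead of it and the grasp point (between the pads) lies 6 mm ahead of it; x points along the fingers, y is the direction in which the jaws open and shut, and the axes are right-handed (so a half turn about x gives the same grasp; the last joint's range is limited). The gripper opens to 85 mm and grips with 20 to 120 N. Pads are 22 mm wide; open, the fingers measure 114 mm over their backs; the gripper's body (76 mm by 85 mm) begins 54 mm behind the grasp point. The pads swing forward as they close: fully open they stand 13 mm farther back than shut.
Start: joints at [-1.301, 0.333, 0.04, 1.465, -0.013, 1.343, -0.059], TCP at [0.234, 0.606, 0.235] pointing down, gripper open.
Joint ranges: [-2.58, 2.58], [-0.38, 2.09], [-1.3, 1.39], [0.25, 2.4], [-1.5, 4.64], [0.08, 2.09], [-2.65, 2.65]. Speed limits (rad/s): [2.22, 2.22, 2.79, 2.79, 3.14, 3.14, 3.14].

## Interface

Orientations are given as [roll, pitch, yaw] about the fixed x, y, z axes, in that order (R = Rz(yaw) Ry(pitch) Rx(roll)).
In Python, from station import bot, grab_frame, camera_info, sign_off gives the robot as it stands. The module is installed in compiled form; this text tells all that it offers.
- The arm moves only by the tool play_rows, never from a script. Its arguments are lists of equal length, an entry for each row: "delta_rot": the turn, a rotation vector about the world's x, y, z in rad, a list of three; "translation": the shift along the world's x, y, z in m, a list of three; "claw": the closure, from 0 (fully open) to 1 (shut). In form: {"delta_rot": [[rx, ry, rz], ...], "translation": [[x, y, z], ...], "claw": [claw, ...]}. A call has 1 to 12 rows; each row shifts and turns the commanded pose from where the row before left it; what a row does not reach is not made up. A row lasts 1/8 s, in which the tool goes at most 62.5 mm and 10.7 degrees, less where a joint would pass 70% of its speed; a pose out of reach is approached as far as the arm can. A call with a gripper value outside its range is refused whole. The fingers move at their own pace and stop on an object; the grip force is fixed at half the most. Time passes only in rows, so rows that do not move let the fingers close. It gives the time, the measured TCP pose, the force and the opening at its end, in the units of the state.
- bot.sense(): the state, without advancing time (a new reading comes with each control period).
- grab_frame(name): name is "scene" or "top"; returns the picture (400x640x3 uint8, red, green, blue); there is no depth.
- camera_info(name): a dict with "K" (3x3 intrinsics, pixels), "cam_to_world" (4x4, takes a point from camera to world coordinates). Camera axes: x right, y up, looking along -z (the intrinsics and any distortion apply to the point x, -y, -z); pixel columns grow to the right and rows downward; lengths in m; the calibration is good to about 2 mm. A picture is of the moment at which its call begins. camera_info takes no time and is no camera call.
- sign_off(): hands the job in, once; it reports no verdict.
The state is a dict: "time": time; "joint_pos": joint angles; "qvel": joint speeds; "tau": joint torques, N m; "position": TCP position; "tcp_rot": TCP orientation; "wrist_force": force on the tool from outside, world axes, zero at the start; "torque": the same for the moment, N m; "opening": finger opening in m.
Only numpy, scipy, OpenCV 4.12 (cv2) and the standard library are available. Lean on these libraries where they do the work, as an engineer would, in place of code of your own. Each camera call takes 0.05 s, during which the arm holds its last target.

## Working session

There is one attempt and no reset: what is moved stays moved. The work goes in short steps, Python scripts to look and compute and a tool call to move; the robot and the scene stay as the last step left them, time stands still between calls to the robot, and variables do not carry over. Pictures are saved under pics/ and viewed, and the job is handed in when it is done.

Besides the shell and the picture viewer there is one more tool, called after "Emit:" by a JSON object that holds its "name" and its "arguments", one argument or row to a line. play_rows: Moves the arm, as the interface text tells. Its arguments: {"type":"object","properties":{"delta_rot":{"type":"array","items":{"type":"array","items":{"type":"number"}}},"translation":{"type":"array","items":{"type":"array","items":{"type":"number"}}},"claw":{"type":"array","items":{"type":"number"}}},"required":["delta_rot","translation","claw"]}

```bash
mkdir -p pics; cat > h.py <<'E'
import numpy as np, cv2
from station import bot, grab_frame, camera_info, sign_off
def snap(n,f):
    im=grab_frame(n); cv2.imwrite('pics/'+f+'.png',im[:,:,::-1]); return im
def ray(n,u,v):
    c=camera_info(n);K=np.array(c['K']);T=np.array(c['cam_to_world'])
    d=c.get('dist',c.get('distortion'))
    p=cv2.undistortPoints(np.array([[[u,v]]],float),K,None if d is None else np.array(d,float))[0,0]
    return T[:3,3],T[:3,:3]@np.array([p[0],-p[1],-1.])
def onz(n,u,v,z):
    o,d=ray(n,u,v);return o+d*(z-o[2])/d[2]
def proj(n,P):
    c=camera_info(n);K=np.array(c['K']);T=np.array(c['cam_to_world'])
    q=T[:3,:3].T@(np.array(P)-T[:3,3]);p=K@np.array([q[0],-q[1],-q[2]]);return p[:2]/p[2]
def tri(u1,u2):
    a,d=ray('scene',*u1);b,e=ray('top',*u2)
    s=np.linalg.lstsq(np.c_[d,-e],b-a,rcond=None)[0];p=a+d*s[0];q=b+e*s[1];return (p+q)/2,np.linalg.norm(p-q)
E
python3 - <<'E'
from h import *
snap('scene','s0');snap('top','t0')
for n in('scene','top'):print(camera_info(n))
print(bot.sense())
E
```

```text
{'K': array([[476.46575098,   0.        , 318.86823469],
       [  0.        , 476.46575098, 204.98260627],
       [  0.        ,   0.        ,   1.        ]]), 'cam_to_world': array([[ 0.87201754, -0.373922  ,  0.31586032,  0.99699437],
       [ 0.48927654,  0.6842435 , -0.54075808, -0.73031997],
       [-0.01392402,  0.62609358,  0.7796236 ,  1.19951095],
       [ 0.        ,  0.        ,  0.        ,  1.        ]])}
{'K': array([[377.95164915,   0.        , 310.30135852],
       [  0.        , 377.95164915, 202.86551305],
       [  0.        ,   0.        ,   1.        ]]), 'cam_to_world': array([[ 0.02175084,  0.98616505, -0.16433319,  0.38849535],
       [-0.9997317 ,  0.02276381,  0.00428318,  0.01259073],
       [ 0.00796478,  0.16419593,  0.98639559,  1.24875987],
       [ 0.        ,  0.        ,  0.        ,  1.        ]])}
{'time': 0.1, 'joint_pos': array([-1.30121595,  0.33384306,  0.03986433,  1.46620091, -0.01341854,
        1.34326059, -0.05849749]), 'qvel': array([ 0.00146134,  0.00036083, -0.00053481, -0.00388787,  0.00205134,
        0.00062425, -0.00074425]), 'tau': array([ 3.76627286e-03, -6.60027337e+01,  1.37027398e+00, -4.06469429e+01,
        1.72015774e-02,  9.00723506e-03, -7.93816639e-05]), 'position': array([0.23417737, 0.60591893, 0.23419938]), 'tcp_rot': array([-1.51835892,  1.56935025, -1.88714834]), 'wrist_force': array([-0.3515223 , -0.0368162 ,  0.27159429]), 'torque': array([-0.02711191, -0.00598092,  0.02742362]), 'opening': 0.08540582122872817}
```

View pics/s0.png

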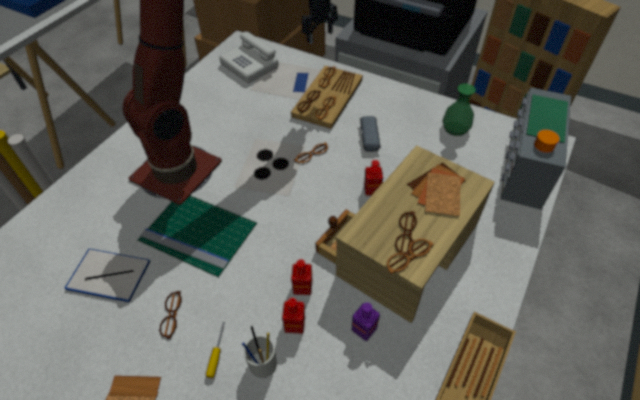

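View pics/t0.png

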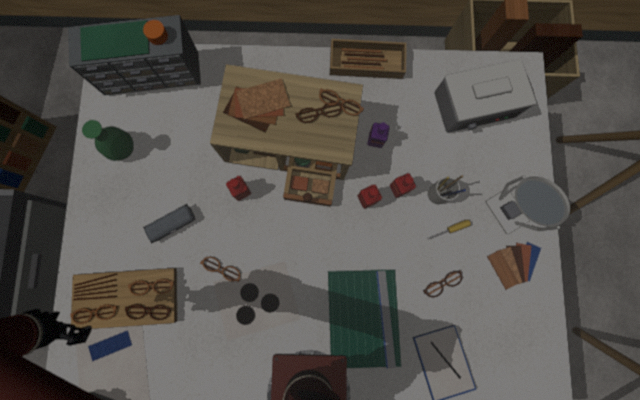

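The scene camera shows the shelf, with its board's front-left corner near (337,240), and the caddy front with its knob at about (333,222). In the top view the caddy is near (310,187). There are red look-alikes at (237,187), (370,195) and (403,184), and a purple one at (379,133). I'll enlarge both views.

```bash
python3 - <<'E'
import cv2,numpy as np
t=cv2.imread('pics/t0.png');s=cv2.imread('pics/s0.png')
a=cv2.resize(t[55:215,200:400],None,fx=4,fy=4,interpolation=cv2.INTER_CUBIC)[:600]
cv2.imwrite('pics/t0c.png',np.clip(a*1.6,0,255).astype('uint8')[:600])
a=cv2.resize(s[140:320,300:500],None,fx=3.3,fy=3.3,interpolation=cv2.INTER_CUBIC)
cv2.imwrite('pics/s0c.png',np.clip(a*1.3,0,255).astype('uint8'))
E
```

```text
(no output)
```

View pics/t0c.png

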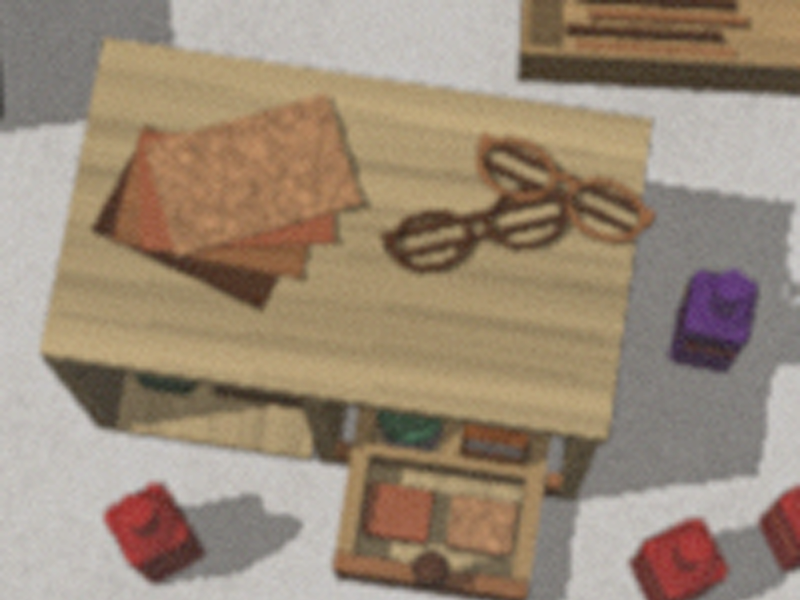

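View pics/s0c.png

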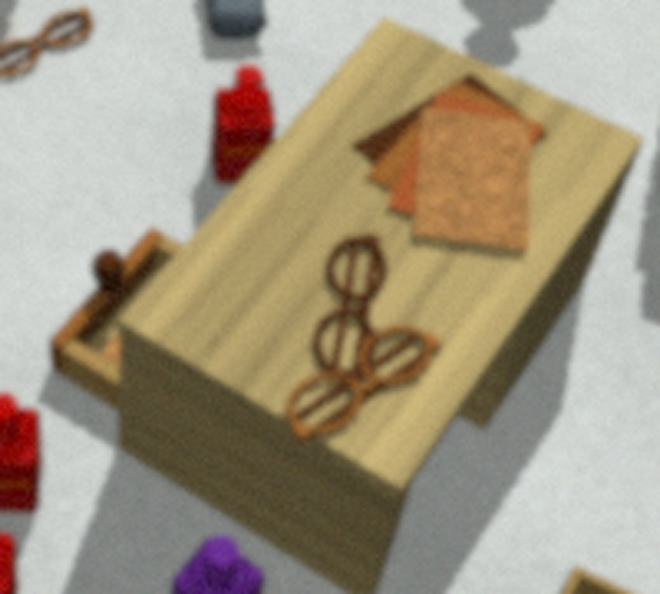

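```bash
python3 - <<'E'
from h import *
FL=onz('top',210.9,143.8,.2);FR=onz('top',351.9,164.2,.2);BL=onz('top',225.7,65.2,.2);BR=onz('top',363,85,.2)
for p in(FL,FR,BL,BR):print(p)
print(np.linalg.norm(FL-FR),np.linalg.norm(FL-BL))
y=(FL-FR);print('yaw from front',np.arctan2(-y[0],y[1]), 'back',np.arctan2(-(BL-BR)[0],(BL-BR)[1]))
x=BL-FL;print(np.arctan2(x[1],x[0]));x=BR-FR;print(np.arctan2(x[1],x[0]))
# scene
g=[(300+121/3.3,140+325/3.3),(300+405/3.3,140+488/3.3),(300+640/3.3,140+140/3.3),(300+388/3.3,140+20/3.3)]
for p in g:print('scene',onz('scene',*p,.2))
k1=(300+108/3.3,140+268/3.3);k2=(200+432/4,55+567/4)
print('knob',tri(k1,k2),onz('top',*k2,.08),onz('scene',*k1,.08))
# caddy front board top corners, z=.048
print(onz('top',200+335/4,55+572/4,.048),onz('top',200+528/4,55+592/4,.048))
for n,p in dict(red1=(237,190),red2=(370,198),red3=(403,187)).items():print(n,onz('top',*p,.05))
print('tin',onz('top',302,161,.06),'bot',onz('top',324,163,.12))
E
```

```text
[0.72913403 0.29819558 0.2       ]
[ 0.67822107 -0.10865032  0.2       ]
[0.97442063 0.26991985 0.2       ]
[ 0.92170579 -0.14075654  0.2       ]
0.41001917048116565 0.24691098486363816
yaw from front -0.12449347767148553 back -0.12766293084066718
-0.1147697239602033
-0.13110495191285135
scene [ 0.68532407 -0.11069639  0.2       ]
scene [ 0.92891968 -0.13799939  0.2       ]
scene [0.979585   0.26632489 0.2       ]
scene [0.73977607 0.29988703 0.2       ]
knob (array([0.6051978 , 0.01620544, 0.07257733]), np.float64(0.003286243450569631)) [0.6025263  0.01517175 0.08      ] [0.60895847 0.01245312 0.08      ]
[0.60247285 0.09335537 0.048     ] [ 0.58971587 -0.06253256  0.048     ]
red1 [0.62484721 0.24491499 0.05      ]
red2 [ 0.60856438 -0.1848412   0.05      ]
red3 [ 0.64732213 -0.29217645  0.05      ]
tin [0.72373613 0.03738343 0.06      ] bot [ 0.70207742 -0.03182016  0.12      ]
```

The lower parts of a green-lidded tin (302,160) and an orange-amber thing (324,163) show inside the caddy, and I'll confirm the bottle once the caddy is out. The shelf yaw is about -0.126, with its origin near (0.694, 0.003). The knob is near (0.605, 0.0145). Next I'll check the tool axes.

```bash
cat >> h.py <<'E'
from scipy.spatial.transform import Rotation as R
def st():
    s=bot.sense();r=R.from_euler('xyz',s['tcp_rot']).as_matrix()
    print('t%.2f'%s['time'],'p',s['position'].round(4),'x',r[:,0].round(3),'y',r[:,1].round(3),'F',s['wrist_force'].round(1),'M',s['torque'].round(2),'op',round(s['opening'],4),'q',s['joint_pos'].round(2));return s,r
E
python3 - <<'E'
from h import *
s,r=st()
# correction rotation to x=-z, y along shelf y either sign
for sg in(1,-1):
    y=sg*np.array([.1257,.9921,0]);x=np.array([0,0,-1.]);Rt=np.c_[x,y,np.cross(x,y)]
    print(R.from_matrix(Rt@r.T).as_rotvec(), np.linalg.norm(R.from_matrix(Rt@r.T).as_rotvec()))
E
```

```text
t0.10 p [0.2342 0.6059 0.2342] x [-0.    -0.001 -1.   ] y [ 0.36   0.933 -0.001] F [-0.4 -0.   0.3] M [-0.03 -0.01  0.03] op 0.0854 q [-1.3   0.33  0.04  1.47 -0.01  1.34 -0.06]
[ 0.00142217 -0.00028085  0.24275997] 0.2427642951723414
[-4.09081681e-04 -2.07150186e-03 -2.89883194e+00] 2.8988327080070238
```

Emit:
{"name": "play_rows", "arguments": {
  "delta_rot": [
    [0, 0, -0.111],
    [0, 0, -0.111],
    [0, 0, -0.111],
    [0, 0, -0.111],
    [0, 0, -0.111],
    [0, 0, -0.111],
    [0, 0, -0.111],
    [0, 0, -0.111],
    [0, 0, -0.111],
    [0, 0, -0.111],
    [0, 0, -0.111],
    [0, 0, -0.108]
  ],
  "translation": [
    [0.031, -0.0493, 0],
    [0.031, -0.0493, 0],
    [0.031, -0.0493, 0],
    [0.031, -0.0493, 0],
    [0.031, -0.0493, 0],
    [0.031, -0.0493, 0],
    [0.031, -0.0493, 0],
    [0.031, -0.0493, 0],
    [0.031, -0.0493, 0],
    [0.031, -0.0493, 0],
    [0.031, -0.0493, 0],
    [0.03, -0.0493, 0]
  ],
  "claw": [0, 0, 0, 0, 0, 0, 0, 0, 0, 0, 0, 0]
}}

```text
time: 1.6
position: [0.606, 0.0132, 0.2349]
tcp_rot: [-2.397, 1.571, 2.185]
wrist_force: [0.1, 1.2, 0.8]
opening: 0.0856
```

Emit:
{"name": "play_rows", "arguments": {
  "delta_rot": [
    [0, 0, 0],
    [0, 0, 0],
    [0, 0, 0]
  ],
  "translation": [
    [0, 0, 0],
    [0, 0, -0.05],
    [0, 0, 0]
  ],
  "claw": [0, 0, 0]
}}

```text
time: 1.98
position: [0.6027, 0.0156, 0.1817]
tcp_rot: [-1.333, 1.564, -3.03]
wrist_force: [0.6, 0.3, -0.1]
opening: 0.0855
```

```bash
python3 - <<'E'
from h import *
st();a=snap('scene','s1');b=snap('top','t1')
a=cv2.resize(a[120:300,260:460],None,fx=3,fy=3,interpolation=cv2.INTER_CUBIC);b=cv2.resize(b[80:260,230:430],None,fx=3,fy=3)
cv2.imwrite('pics/s1c.png',a[:,:,::-1]);cv2.imwrite('pics/t1c.png',b[:,:,::-1])
E
```

```text
t1.98 p [0.6027 0.0156 0.1817] x [-0.007 -0.001 -1.   ] y [ 0.992 -0.125 -0.007] F [ 0.6  0.3 -0.1] M [-0.01 -0.01  0.01] op 0.0855 q [-0.6   0.31  0.61  1.67 -0.19  1.22 -0.07]
```

View pics/s1c.png

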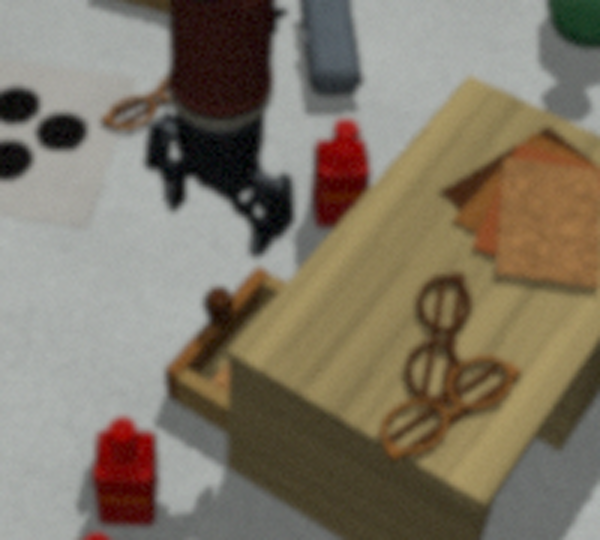

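View pics/t1c.png

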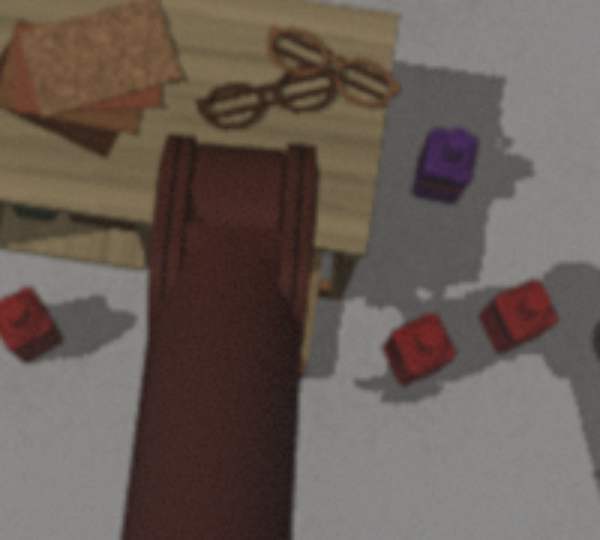

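Emit:
{"name": "play_rows", "arguments": {
  "delta_rot": [
    [0, 0, 0],
    [0, 0, 0],
    [0, 0, 0],
    [0, 0, 0],
    [0, 0, 0],
    [0, 0, 0],
    [0, 0, 0],
    [0, 0, 0]
  ],
  "translation": [
    [0.0, 0, -0.035],
    [0, 0, -0.035],
    [0, 0, -0.031],
    [0, 0, 0],
    [0, 0, 0],
    [0, 0, 0],
    [0, 0, 0],
    [0, 0, 0]
  ],
  "claw": [0, 0, 0, 0, 1, 1, 1, 1]
}}

```text
time: 3.08
position: [0.6046, 0.0149, 0.0852]
tcp_rot: [-2.068, 1.569, 2.517]
wrist_force: [-8.1, 0.6, 13.0]
opening: 0.021
```

```bash
python3 - <<'E'
from h import *
st();a=snap('scene','s2')
a=cv2.resize(a[120:300,260:460],None,fx=3,fy=3,interpolation=cv2.INTER_CUBIC)
cv2.imwrite('pics/s2c.png',a[:,:,::-1])
E
```

```text
t3.08 p [0.6046 0.0149 0.0852] x [-0.002  0.001 -1.   ] y [ 0.992 -0.127 -0.002] F [-8.1  0.6 13. ] M [0.28 2.14 0.02] op 0.021 q [-0.56  0.41  0.58  1.77 -0.26  1.04 -0.02]
```

View pics/s2c.png

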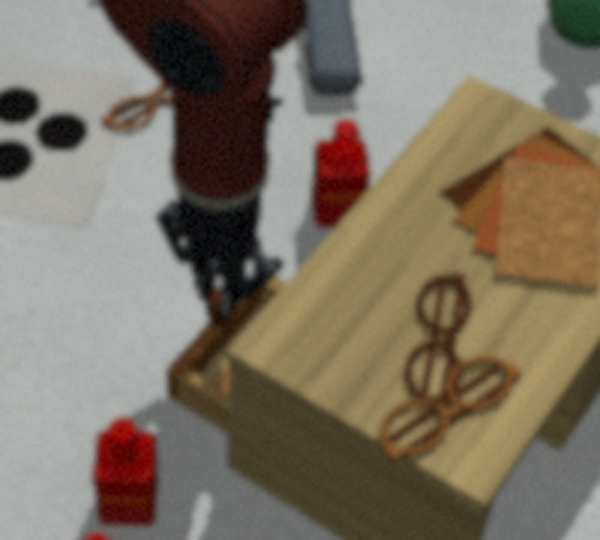

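The fingers have closed to 21 mm, and the knob pokes out at (216,302) in the crop, down and left of them. So the grasp looks off centre. I'll open, lift and measure again.

Emit:
{"name": "play_rows", "arguments": {
  "delta_rot": [
    [0, 0, 0],
    [0, 0, 0],
    [0, 0, 0],
    [0, 0, 0],
    [0, 0, 0],
    [0, 0, 0]
  ],
  "translation": [
    [0, 0, 0],
    [0, 0, 0],
    [0, 0, 0],
    [0, 0, 0.05],
    [0, 0, 0.05],
    [0, 0, 0]
  ],
  "claw": [0, 0, 0, 0, 0, 0]
}}

```text
time: 3.88
position: [0.6077, 0.0144, 0.1882]
tcp_rot: [1.888, 1.564, 0.19]
wrist_force: [0.8, -0.2, -1.2]
opening: 0.0849
```

```bash
python3 - <<'E'
from h import *
s,r=st();a=snap('scene','s3')
p=s['position']
print('tcp proj',proj('scene',p),'knob pred',proj('scene',[.605,.0145,.088]),proj('scene',[.605,.0145,.074]),proj('scene',[.605,.0145,.06]))
b=cv2.resize(a[160:280,290:390],None,fx=5,fy=5,interpolation=cv2.INTER_CUBIC)
cv2.imwrite('pics/s3c.png',b[:,:,::-1])
E
```

```text
t3.88 p [0.6077 0.0144 0.1882] x [ 0.007  0.001 -1.   ] y [ 0.992 -0.127  0.007] F [ 0.8 -0.2 -1.2] M [ 0.01 -0.    0.04] op 0.0849 q [-0.6   0.3   0.62  1.67 -0.19  1.22 -0.07]
tcp proj [332.99227777 197.02174145] knob pred [331.88972713 218.55905739] [331.85465337 221.4280182 ] [331.82012071 224.25271818]
```

View pics/s3c.png

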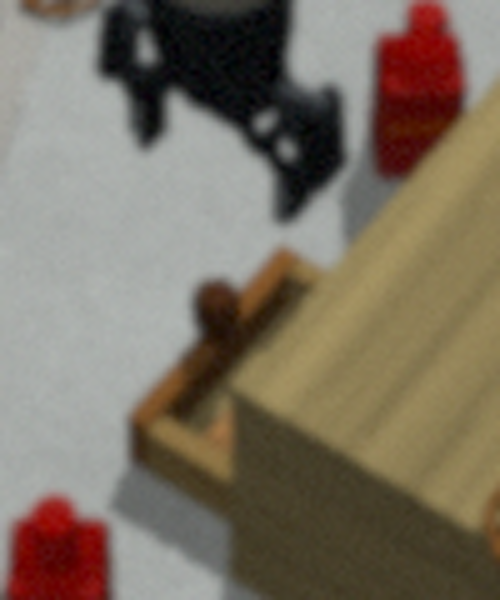

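The knob at (333,222) still agrees with my estimate, and the fingertip midpoint at (333,195) sits over it. The earlier grip may have been fine but a little high, so I'll grip again about 4 mm lower and try a pull.

Emit:
{"name": "play_rows", "arguments": {
  "delta_rot": [
    [0, 0, 0],
    [0, 0, 0],
    [0, 0, 0],
    [0, 0, 0],
    [0, 0, 0],
    [0, 0, 0],
    [0, 0, 0],
    [0, 0, 0],
    [0, 0, 0],
    [0, 0, 0]
  ],
  "translation": [
    [0.0, 0, -0.035],
    [0, 0, -0.035],
    [0, 0, -0.033],
    [0, 0, 0],
    [0, 0, 0],
    [0, 0, 0],
    [0, 0, 0],
    [0, 0, 0],
    [0, 0, 0],
    [0, 0, 0]
  ],
  "claw": [0, 0, 0, 0, 1, 1, 1, 1, 1, 1]
}}

```text
time: 5.18
position: [0.6051, 0.0149, 0.0822]
tcp_rot: [-2.731, 1.57, 1.855]
wrist_force: [-4.3, -0.7, 10.0]
opening: 0.023
```

```bash
python3 - <<'E'
from h import *
st();a=snap('scene','s4')
a=cv2.resize(a[160:280,290:390],None,fx=5,fy=5,interpolation=cv2.INTER_CUBIC)
cv2.imwrite('pics/s4c.png',a[:,:,::-1])
E
```

```text
t5.17 p [0.6051 0.0149 0.0822] x [-0.     0.001 -1.   ] y [ 0.992 -0.127 -0.   ] F [-4.3 -0.7 10. ] M [0.25 1.34 0.02] op 0.023 q [-0.57  0.41  0.58  1.77 -0.26  1.03 -0.01]
```

View pics/s4c.png

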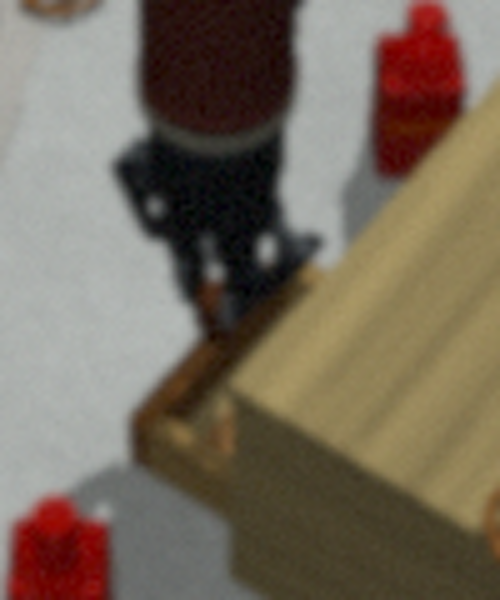

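The knob shows between the fingers at crop (210,300). I'll pull gently along the shelf axis.

Emit:
{"name": "play_rows", "arguments": {
  "delta_rot": [
    [0, 0, 0],
    [0, 0, 0],
    [0, 0, 0],
    [0, 0, 0]
  ],
  "translation": [
    [-0.006, 0.0008, 0],
    [-0.01, 0.0012, 0],
    [-0.014, 0.0018, 0],
    [0, 0, 0]
  ],
  "claw": [1, 1, 1, 1]
}}

```text
time: 5.72
position: [0.5757, 0.0185, 0.0822]
tcp_rot: [2.14, 1.569, 0.442]
wrist_force: [-1.5, -1.1, 9.3]
opening: 0.0232
```

```bash
python3 - <<'E'
from h import *
st();a=snap('scene','s5')
a=cv2.resize(a[160:280,290:390],None,fx=5,fy=5,interpolation=cv2.INTER_CUBIC)
cv2.imwrite('pics/s5c.png',a[:,:,::-1])
E
```

```text
t5.72 p [0.5757 0.0185 0.0822] x [ 0.002  0.001 -1.   ] y [ 0.992 -0.127  0.002] F [-1.5 -1.1  9.3] M [-0.12  0.56 -0.01] op 0.0232 q [-0.6   0.35  0.59  1.85 -0.23  1.01 -0.04]
```

View pics/s5c.png

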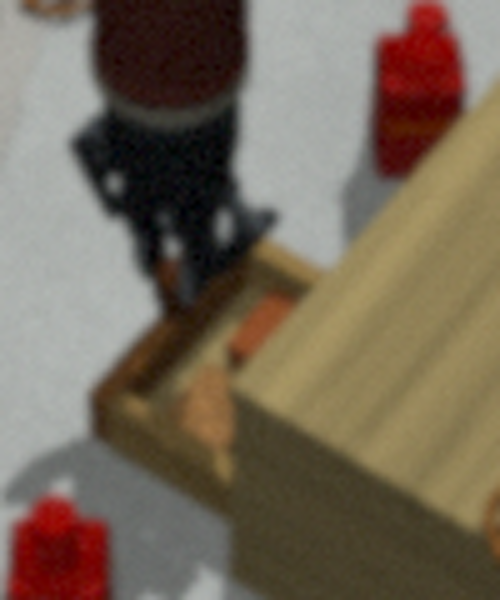

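The caddy follows: its front edge moved from crop (135,430) to (95,395). I'll keep pulling.

Emit:
{"name": "play_rows", "arguments": {
  "delta_rot": [
    [0, 0, 0],
    [0, 0, 0],
    [0, 0, 0],
    [0, 0, 0],
    [0, 0, 0],
    [0, 0, 0],
    [0, 0, 0],
    [0, 0, 0],
    [0, 0, 0],
    [0, 0, 0]
  ],
  "translation": [
    [-0.008, 0.001, 0],
    [-0.012, 0.0015, 0],
    [-0.014, 0.0018, 0],
    [-0.014, 0.0018, 0],
    [-0.014, 0.0018, 0],
    [-0.014, 0.0018, 0],
    [-0.014, 0.0018, 0],
    [-0.012, 0.0015, 0],
    [-0.01, 0.0013, 0],
    [0, 0, 0]
  ],
  "claw": [1, 1, 1, 1, 1, 1, 1, 1, 1, 1]
}}

```text
time: 7.02
position: [0.4643, 0.033, 0.0822]
tcp_rot: [2.104, 1.568, 0.407]
wrist_force: [0.3, -0.3, 8.7]
opening: 0.023
```

```bash
python3 - <<'E'
from h import *
st()
E
```

```text
t7.03 p [0.4643 0.033  0.0822] x [ 0.003  0.001 -1.   ] y [ 0.992 -0.127  0.002] F [ 0.3 -0.3  8.7] M [-0.11  0.12 -0.03] op 0.023 q [-0.73  0.1   0.6   2.1  -0.07  0.95 -0.22]
```

Emit:
{"name": "play_rows", "arguments": {
  "delta_rot": [
    [0, 0, 0],
    [0, 0, 0],
    [0, 0, 0],
    [0, 0, 0],
    [0, 0, 0]
  ],
  "translation": [
    [-0.005, 0.0006, 0],
    [-0.005, 0.0006, 0],
    [-0.004, 0.0005, 0],
    [-0.003, 0.0004, 0],
    [0, 0, 0]
  ],
  "claw": [1, 1, 1, 1, 1]
}}

```text
time: 7.65
position: [0.4482, 0.0349, 0.0822]
tcp_rot: [1.886, 1.567, 0.188]
wrist_force: [5.3, -1.1, 5.3]
opening: 0.0231
```

Emit:
{"name": "play_rows", "arguments": {
  "delta_rot": [
    [0, 0, 0],
    [0, 0, 0],
    [0, 0, 0]
  ],
  "translation": [
    [-0.003, 0.0004, 0],
    [-0.003, 0.0004, 0],
    [0, 0, 0]
  ],
  "claw": [1, 1, 1]
}}

```text
time: 8.02
position: [0.444, 0.0355, 0.0823]
tcp_rot: [1.758, 1.563, 0.06]
wrist_force: [13.7, -1.2, -6.2]
opening: 0.023
```

```bash
python3 - <<'E'
from h import *
st();a=snap('scene','s6');b=snap('top','t6')
E
```

```text
t8.03 p [0.444  0.0355 0.0823] x [ 0.008  0.    -1.   ] y [ 0.992 -0.127  0.008] F [13.7 -1.2 -6.2] M [-0.32 -2.99 -0.01] op 0.023 q [-0.75  0.05  0.59  2.15 -0.03  0.94 -0.27]
```

View pics/s6.png

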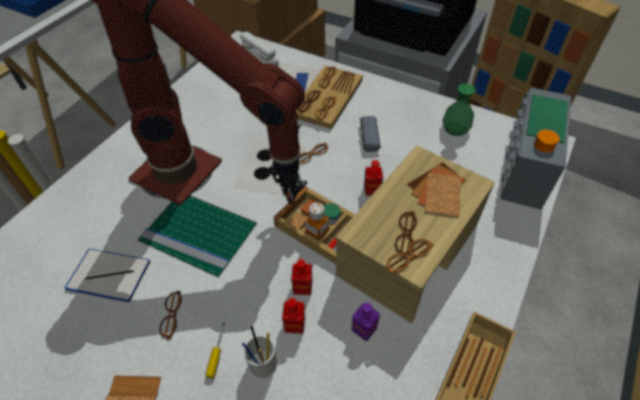

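The caddy is at its stop: the force rose to 14 N at a TCP x of 0.444. The amber bottle with its white cap is visible at (317,213), and the green tin at (333,211). I'll release and lift.

Emit:
{"name": "play_rows", "arguments": {
  "delta_rot": [
    [0, 0, 0],
    [0, 0, 0],
    [0, 0, 0],
    [0, 0, 0],
    [0, 0, 0],
    [0, 0, 0],
    [0, 0, 0],
    [0, 0, 0],
    [0, 0, 0]
  ],
  "translation": [
    [0.002, 0, 0],
    [0, 0, 0],
    [0, 0, 0],
    [0, 0, 0],
    [0, 0, 0.04],
    [0, 0, 0.055],
    [0, 0, 0.055],
    [0, 0.05, 0.03],
    [0, 0, 0]
  ],
  "claw": [1, 0, 0, 0, 0, 0, 0, 0, 0]
}}

```text
time: 9.25
position: [0.4428, 0.0894, 0.2631]
tcp_rot: [2.312, 1.567, 0.619]
wrist_force: [-0.3, 0.2, -1.0]
opening: 0.0854
```

```bash
python3 - <<'E'
from h import *
st();a=snap('scene','s7');b=snap('top','t7')
a=cv2.resize(a[160:280,250:370],None,fx=5,fy=5,interpolation=cv2.INTER_CUBIC)
cv2.imwrite('pics/s7c.png',a[:,:,::-1])
b=cv2.resize(b[130:250,250:370],None,fx=5,fy=5,interpolation=cv2.INTER_CUBIC)
cv2.imwrite('pics/t7c.png',b[:,:,::-1])
E
```

```text
t9.25 p [0.4428 0.0894 0.2631] x [ 0.003  0.002 -1.   ] y [ 0.993 -0.121  0.003] F [-0.3  0.2 -1. ] M [-0.03 -0.   -0.01] op 0.0854 q [-0.83 -0.13  0.49  1.9   0.06  1.35 -0.48]
```

View pics/s7c.png

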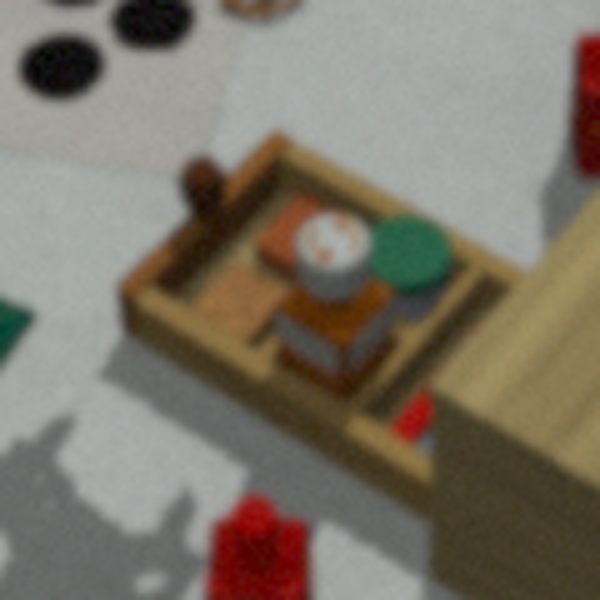

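View pics/t7c.png

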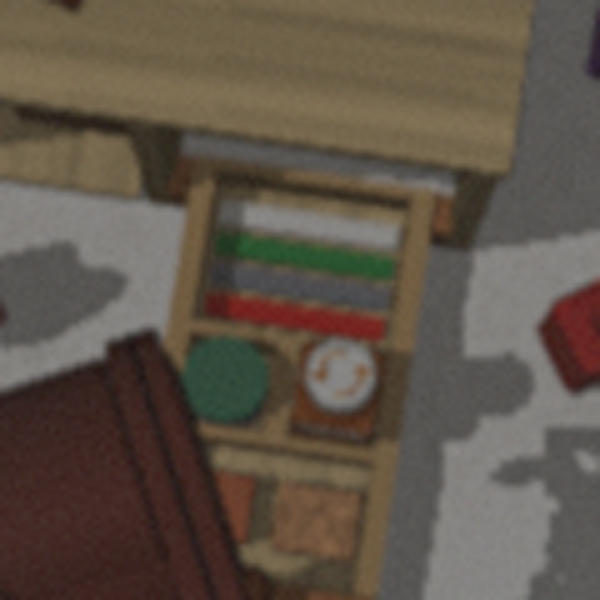

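Only one bottle is amber with a white arrowed cap. Its crown centre is at scene (316.8,208) and top (318,204.8). The red and purple ones outside the caddy are the look-alikes. I'll measure the crown.

```bash
python3 - <<'E'
from h import *
a=cv2.imread('pics/s7.png');b=cv2.imread('pics/t7.png')
def cen(im,x0,y0,x1,y1,tv):
    c=im[y0:y1,x0:x1].astype(int);h=cv2.cvtColor(im[y0:y1,x0:x1],cv2.COLOR_BGR2HSV)
    m=(((h[:,:,2]>tv)&(h[:,:,1]<60))*255).astype('uint8')
    cs,_=cv2.findContours(m,cv2.RETR_EXTERNAL,cv2.CHAIN_APPROX_NONE)
    k=max(cs,key=cv2.contourArea);e=cv2.fitEllipse(cv2.convexHull(k));print(e,cv2.contourArea(k));return e[0][0]+x0,e[0][1]+y0
u=cen(a,306,198,328,220,150);v=cen(b,308,195,330,216,130)
print(u,v)
for uu,vv in((u,v),((316.8,208),(317.9,204.8))):
  print(onz('scene',*uu,.15),onz('top',*vv,.15),tri(uu,vv))
print('knob',tri((250+203/5,160+185/5),(0,0))[0] if 0 else onz('scene',250+204/5,160+188/5,.078))
E
```

```text
((9.929025650024414, 9.658228874206543), (9.138422966003418, 11.98746395111084), 98.59011840820312) 60.5
((9.50373649597168, 9.297932624816895), (6.826645374298096, 11.977201461791992), 35.84408950805664) 31.0
(315.9290256500244, 207.65822887420654) (317.5037364959717, 204.2979326248169)
[ 0.56925769 -0.01474798  0.15      ] [ 0.56776131 -0.01348547  0.15      ] (array([ 0.56825459, -0.01342187,  0.14786634]), np.float64(0.00036713399064951165))
[ 0.57201119 -0.01464079  0.15      ] [ 0.56629036 -0.01468036  0.15      ] (array([ 0.56872232, -0.01340133,  0.1459033 ]), np.float64(0.004460526989653801))
knob [0.45304797 0.0316478  0.078     ]
```

Emit:
{"name": "play_rows", "arguments": {
  "delta_rot": [
    [0, 0, -0.1],
    [0, 0, -0.1],
    [0, 0, -0.1],
    [0, 0, -0.1],
    [0, 0, -0.1],
    [0, 0, 0],
    [0, 0, 0]
  ],
  "translation": [
    [0.025, -0.021, 0],
    [0.025, -0.021, 0],
    [0.025, -0.021, -0.01],
    [0.025, -0.021, -0.01],
    [0.026, -0.02, -0.02],
    [0, 0, 0],
    [0, 0, 0]
  ],
  "claw": [0, 0, 0, 0, 0, 0, 0]
}}

```text
time: 10.22
position: [0.5675, -0.019, 0.2204]
tcp_rot: [-0.668, 1.569, -2.866]
wrist_force: [-0.2, -0.1, 0.3]
opening: 0.0854
```

```bash
python3 - <<'E'
from h import *
s,r=st();a=snap('scene','s8')
for q in([.569,-.0145,.15],s['position']-[0,0,.025]):print(proj('scene',q))
a=cv2.resize(a[140:260,250:370],None,fx=5,fy=5,interpolation=cv2.INTER_CUBIC)
cv2.imwrite('pics/s8c.png',a[:,:,::-1])
E
```

```text
t10.22 p [ 0.5675 -0.019   0.2204] x [-0.002 -0.    -1.   ] y [ 0.81  -0.587 -0.001] F [-0.2 -0.1  0.3] M [ 0.06  0.03 -0.04] op 0.0854 q [-0.65  0.2   0.69  1.72 -0.13  1.27 -0.55]
[315.89275123 207.56324   ]
[314.30871298 198.15243608]
```

View pics/s8c.png

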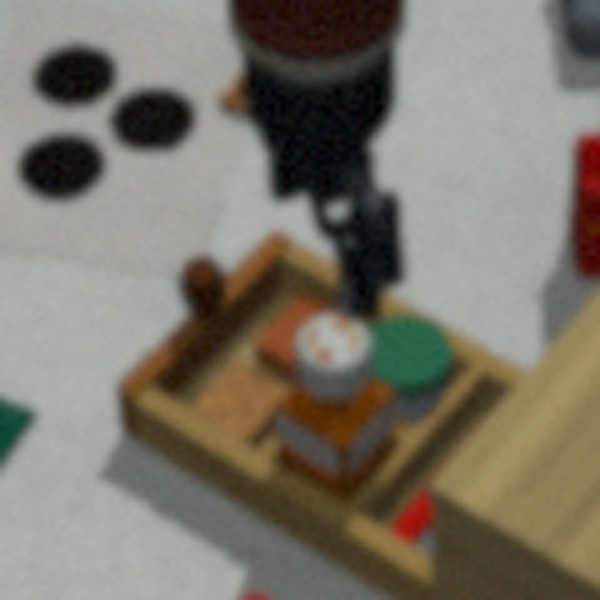

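Emit:
{"name": "play_rows", "arguments": {
  "delta_rot": [
    [0, 0, 0],
    [0, 0, 0],
    [0, 0, 0],
    [0, 0, 0],
    [0, 0, 0]
  ],
  "translation": [
    [0.001, 0.004, 0],
    [0, 0, -0.03],
    [0, 0, -0.03],
    [0, 0, -0.016],
    [0, 0, 0]
  ],
  "claw": [0, 0, 0, 0, 0]
}}

```text
time: 10.9
position: [0.5688, -0.0139, 0.1446]
tcp_rot: [-0.963, 1.57, 3.123]
wrist_force: [-0.1, -0.3, 0.8]
opening: 0.0853
```

```bash
python3 - <<'E'
from h import *
s,r=st();a=snap('scene','s9')
a=cv2.resize(a[140:260,250:370],None,fx=5,fy=5,interpolation=cv2.INTER_CUBIC)
cv2.imwrite('pics/s9c.png',a[:,:,::-1])
E
```

```text
t10.90 p [ 0.5688 -0.0139  0.1446] x [-0.001  0.    -1.   ] y [ 0.81  -0.586 -0.001] F [-0.1 -0.3  0.8] M [-0.03 -0.05 -0.02] op 0.0853 q [-0.63  0.27  0.67  1.81 -0.19  1.13 -0.52]
```

View pics/s9c.png

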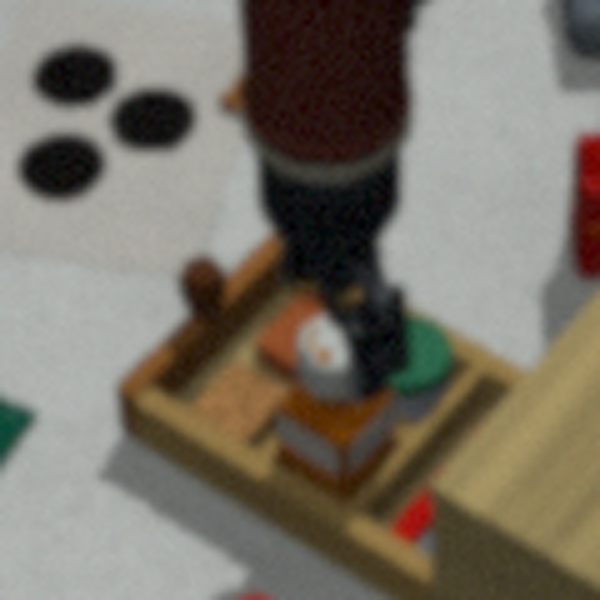

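The near finger straddles the cap, whose crown is at crop (322,345). I'll close.

Emit:
{"name": "play_rows", "arguments": {
  "delta_rot": [
    [0, 0, 0],
    [0, 0, 0],
    [0, 0, 0],
    [0, 0, 0],
    [0, 0, 0],
    [0, 0, 0]
  ],
  "translation": [
    [0, 0, 0],
    [0, 0, 0],
    [0, 0, 0],
    [0, 0, 0],
    [0, 0, 0],
    [0, 0, 0]
  ],
  "claw": [1, 1, 1, 1, 1, 1]
}}

```text
time: 11.7
position: [0.5697, -0.0141, 0.1457]
tcp_rot: [2.773, 1.57, 0.576]
wrist_force: [-1.1, 0.5, 4.8]
opening: 0.0393
```

```bash
python3 - <<'E'
from h import *
s,r=st();a=snap('scene','s10')
a=cv2.resize(a[140:260,250:370],None,fx=5,fy=5,interpolation=cv2.INTER_CUBIC)
cv2.imwrite('pics/s10c.png',a[:,:,::-1])
E
```

```text
t11.70 p [ 0.5697 -0.0141  0.1457] x [ 0.001  0.001 -1.   ] y [ 0.81  -0.587  0.   ] F [-1.1  0.5  4.8] M [0.16 0.29 0.03] op 0.0393 q [-0.63  0.27  0.67  1.8  -0.19  1.13 -0.52]
```

View pics/s10c.png

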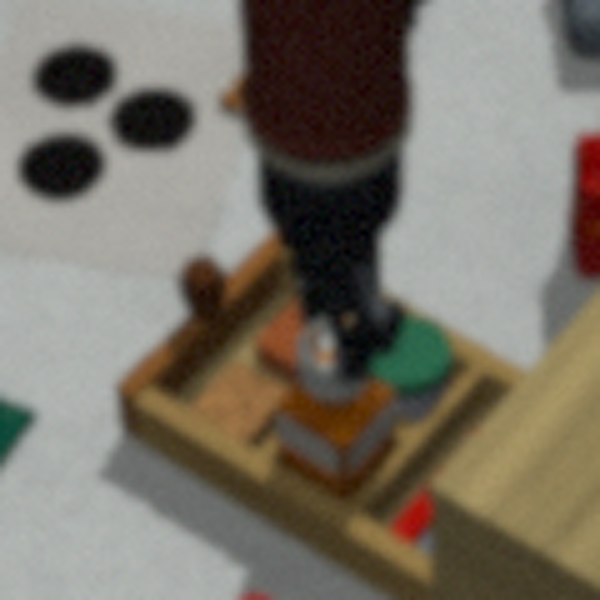

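The opening reads 39.3 mm on a 42 mm cap, and the cap bulges out to the left of the fingers. The knob also read low. That suggests a sideways offset along the pads of up to about 7 mm. I'll test it by regripping with a shift along (-0.59,-0.81).

Emit:
{"name": "play_rows", "arguments": {
  "delta_rot": [
    [0, 0, 0],
    [0, 0, 0],
    [0, 0, 0],
    [0, 0, 0],
    [0, 0, 0],
    [0, 0, 0],
    [0, 0, 0],
    [0, 0, 0],
    [0, 0, 0]
  ],
  "translation": [
    [0, 0, 0],
    [0, 0, 0],
    [0, 0, 0],
    [-0.003, -0.004, 0],
    [0, 0, 0],
    [0, 0, 0],
    [0, 0, 0],
    [0, 0, 0],
    [0, 0, 0]
  ],
  "claw": [0.4, 0.2, 0.2, 0.2, 1, 1, 1, 1, 1]
}}

```text
time: 12.88
position: [0.5665, -0.0184, 0.1453]
tcp_rot: [2.427, 1.57, 0.229]
wrist_force: [-1.3, -0.3, 5.6]
opening: 0.0393
```

```bash
python3 - <<'E'
from h import *
s,r=st();a=snap('scene','s11')
a=cv2.resize(a[140:260,250:370],None,fx=5,fy=5,interpolation=cv2.INTER_CUBIC)
cv2.imwrite('pics/s11c.png',a[:,:,::-1])
E
```

```text
t12.88 p [ 0.5665 -0.0184  0.1453] x [ 0.  0. -1.] y [ 0.81  -0.587  0.   ] F [-1.3 -0.3  5.6] M [-0.06  0.37 -0.  ] op 0.0393 q [-0.62  0.27  0.68  1.81 -0.18  1.13 -0.51]
```

View pics/s11c.png

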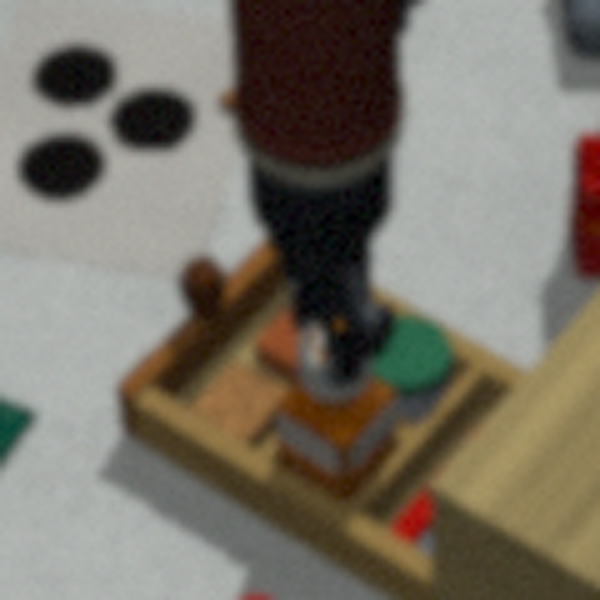

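```bash
python3 - <<'E'
from h import *
o=[]
for f in('s7','s10','s11'):
    a=cv2.imread(f'pics/{f}.png')[192:226,300:340];o.append(cv2.convertScaleAbs(cv2.resize(a,None,fx=6.6,fy=12,interpolation=cv2.INTER_CUBIC) if 0 else cv2.resize(a,None,fx=6.5,fy=6.5,interpolation=cv2.INTER_CUBIC),alpha=1.6,beta=20))
cv2.imwrite('pics/cmp.png',np.hstack(o))
# expected projections: near finger tip edges for each hypothesis TCP
for nm,t in(('s10',[.5697,-.0141,.1457]),('s11',[.5665,-.0184,.1453])):
    t=np.array(t);j=np.array([.81,-.587,0]);w=np.array([.587,.81,0])
    for k in(-.011,0,.011):
        q=t+j*.021+w*k-[0,0,.025];p=proj('scene',q);print(nm,k,((p-[300,192])*6.5).round())
E
```

```text
s10 -0.011 [103. 186.]
s10 0 [126. 177.]
s10 0.011 [149. 168.]
s11 -0.011 [ 92. 190.]
s11 0 [115. 182.]
s11 0.011 [138. 173.]
```

View pics/cmp.png

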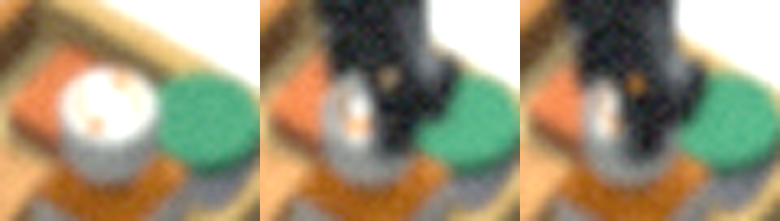

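Flat pads read the same diameter wherever they touch, so the low opening reading is sensor bias. In the crops the best-centred pose lies between the two tries, so I'll regrip with +2.5 mm along (0.59,0.81). Then I'll press.

Emit:
{"name": "play_rows", "arguments": {
  "delta_rot": [
    [0, 0, 0],
    [0, 0, 0],
    [0, 0, 0],
    [0, 0, 0],
    [0, 0, 0],
    [0, 0, 0],
    [0, 0, 0],
    [0, 0, 0],
    [0, 0, 0]
  ],
  "translation": [
    [0, 0, 0],
    [0, 0, 0],
    [0.0015, 0.002, 0],
    [0, 0, 0],
    [0, 0, 0],
    [0, 0, 0],
    [0, 0, 0],
    [0, 0, 0],
    [0, 0, 0]
  ],
  "claw": [0.4, 0.3, 0.3, 0.3, 1, 1, 1, 1, 1]
}}

```text
time: 14.05
position: [0.5679, -0.0163, 0.1452]
tcp_rot: [3.014, 1.57, 0.816]
wrist_force: [-1.7, 0.9, 5.2]
opening: 0.0395
```

Emit:
{"name": "play_rows", "arguments": {
  "delta_rot": [
    [0, 0, 0],
    [0, 0, 0],
    [0, 0, 0],
    [0, 0, 0],
    [0, 0, 0]
  ],
  "translation": [
    [0, 0, -0.0015],
    [0, 0, -0.0015],
    [0, 0, -0.0015],
    [0, 0, -0.0015],
    [0, 0, 0]
  ],
  "claw": [1, 1, 1, 1, 1]
}}

```text
time: 14.68
position: [0.5684, -0.0163, 0.14]
tcp_rot: [2.606, 1.569, 0.408]
wrist_force: [-3.4, 0.4, 12.2]
opening: 0.0395
```

The press is 5.2 mm with 12 N up, which matches about 4.8 mm on the spring. I'll turn anticlockwise.

Emit:
{"name": "play_rows", "arguments": {
  "delta_rot": [
    [0, 0, 0.06],
    [0, 0, 0.1],
    [0, 0, 0.1],
    [0, 0, 0.1],
    [0, 0, 0.1],
    [0, 0, 0]
  ],
  "translation": [
    [0, 0, 0],
    [0, 0, 0],
    [0, 0, 0],
    [0, 0, 0],
    [0, 0, 0],
    [0, 0, 0]
  ],
  "claw": [1, 1, 1, 1, 1, 1]
}}

```text
time: 15.42
position: [0.5693, -0.0163, 0.1405]
tcp_rot: [1.922, 1.567, 0.185]
wrist_force: [-0.6, 0.4, 12.5]
opening: 0.0393
```

```bash
python3 - <<'E'
from h import *
s,r=st();snap('scene','s12')
E
```

```text
t15.43 p [ 0.5693 -0.0163  0.1405] x [ 0.003  0.001 -1.   ] y [ 0.986 -0.165  0.003] F [-0.6  0.4 12.5] M [0.21 0.15 0.04] op 0.0393 q [-0.56  0.26  0.6   1.81 -0.17  1.11 -0.07]
```

Emit:
{"name": "play_rows", "arguments": {
  "delta_rot": [
    [0, 0, 0.1],
    [0, 0, 0.1],
    [0, 0, 0.1],
    [0, 0, 0.1],
    [0, 0, 0.1],
    [0, 0, 0.12],
    [0, 0, 0]
  ],
  "translation": [
    [0, 0, 0],
    [0, 0, 0],
    [0, 0, 0],
    [0, 0, 0],
    [0, 0, 0],
    [0, 0, 0],
    [0, 0, 0]
  ],
  "claw": [1, 1, 1, 1, 1, 1, 1]
}}

```text
time: 16.35
position: [0.5696, -0.0164, 0.1407]
tcp_rot: [1.217, 1.567, 0.101]
wrist_force: [0.5, 0.9, 12.3]
opening: 0.0392
```

```bash
python3 - <<'E'
from h import *
s,r=st();snap('scene','s13')
a=cv2.imread('pics/s13.png')[180:230,290:350]
cv2.imwrite('pics/s13c.png',cv2.resize(a,None,fx=10,fy=10,interpolation=cv2.INTER_CUBIC))
E
```

```text
t16.35 p [ 0.5696 -0.0164  0.1407] x [ 0.004  0.    -1.   ] y [0.898 0.439 0.004] F [ 0.5  0.9 12.3] M [ 0.1  -0.11  0.04] op 0.0392 q [-0.48  0.25  0.51  1.81 -0.14  1.11  0.52]
```

View pics/s13c.png

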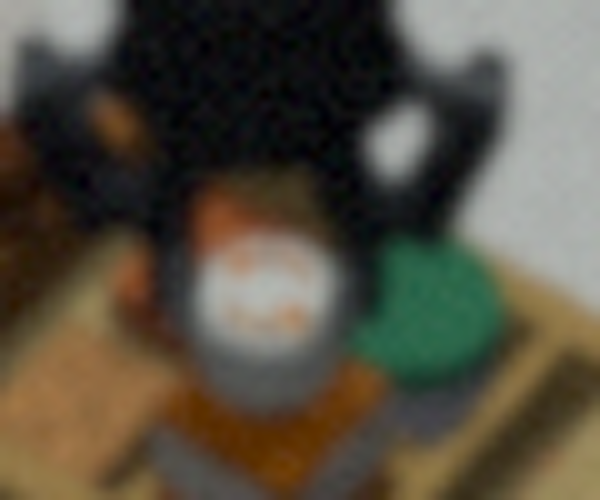

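The jaws turned from -0.627 to +0.455 rad, which is 62°, with little torque. The crown's orange arrows have rotated between the fingers, at crop (265,290). I'll lift slowly and watch the force and the bottle.

Emit:
{"name": "play_rows", "arguments": {
  "delta_rot": [
    [0, 0, 0],
    [0, 0, 0],
    [0, 0, 0],
    [0, 0, 0],
    [0, 0, 0]
  ],
  "translation": [
    [0, 0, 0.003],
    [0, 0, 0.004],
    [0, 0, 0.004],
    [0, 0, 0.004],
    [0, 0, 0]
  ],
  "claw": [1, 1, 1, 1, 1]
}}

```text
time: 17.02
position: [0.5679, -0.0164, 0.1542]
tcp_rot: [1.015, 1.57, -0.103]
wrist_force: [0.3, -0.7, 0.2]
opening: 0.0396
```

```bash
python3 - <<'E'
from h import *
s,r=st();snap('scene','s14')
a=cv2.imread('pics/s14.png')[180:230,290:350]
cv2.imwrite('pics/s14c.png',cv2.resize(a,None,fx=10,fy=10,interpolation=cv2.INTER_CUBIC))
E
```

```text
t17.02 p [ 0.5679 -0.0164  0.1542] x [ 0. -0. -1.] y [0.899 0.438 0.   ] F [ 0.3 -0.7  0.2] M [ 0.05 -0.14  0.02] op 0.0396 q [-0.49  0.24  0.51  1.79 -0.13  1.14  0.52]
```

View pics/s14c.png

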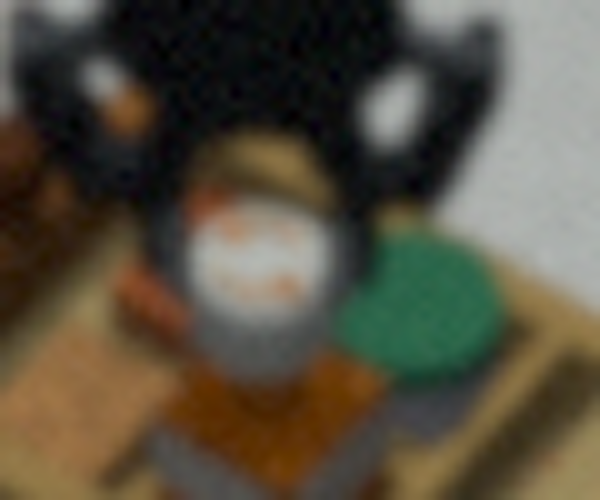

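The cap has risen 3 px while the bottle and its shoulder stayed at crop (270,430). The force is 0.2 N, so it's free. I'll lift further.

Emit:
{"name": "play_rows", "arguments": {
  "delta_rot": [
    [0, 0, 0],
    [0, 0, 0],
    [0, 0, 0],
    [0, 0, 0],
    [0, 0, 0],
    [0, 0, 0],
    [0, 0, 0],
    [0, 0, 0]
  ],
  "translation": [
    [0, 0, 0.01],
    [0, 0, 0.015],
    [0, 0, 0.015],
    [0, 0, 0.015],
    [0, 0, 0.01],
    [0, 0, 0],
    [0, 0, 0],
    [0, 0, 0]
  ],
  "claw": [1, 1, 1, 1, 1, 1, 1, 1]
}}

```text
time: 18.08
position: [0.5675, -0.0163, 0.2184]
tcp_rot: [-1.834, 1.57, -2.952]
wrist_force: [-0.3, 0.4, -1.1]
opening: 0.0393
```

```bash
python3 - <<'E'
from h import *
s,r=st();a=snap('scene','s15');b=snap('top','t15')
a=cv2.resize(a[140:260,250:370],None,fx=5,fy=5,interpolation=cv2.INTER_CUBIC)
cv2.imwrite('pics/s15c.png',a[:,:,::-1])
print('bottle mouth pred',(proj('scene',[.569,-.0155,.14])-[250,140])*5)
E
```

```text
t18.07 p [ 0.5675 -0.0163  0.2184] x [-0.001 -0.    -1.   ] y [ 0.899  0.438 -0.001] F [-0.3  0.4 -1.1] M [ 0.05 -0.    0.02] op 0.0393 q [-0.5   0.18  0.52  1.71 -0.1   1.27  0.49]
bottle mouth pred [328.92511154 350.02326456]
```

View pics/s15c.png

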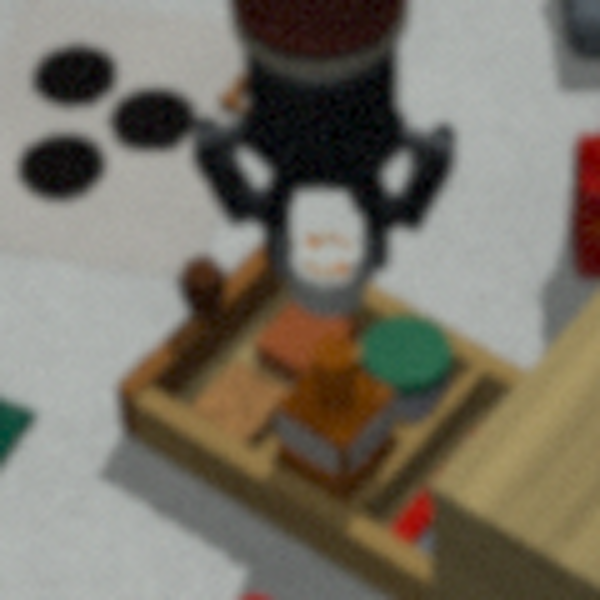

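View pics/t15.png

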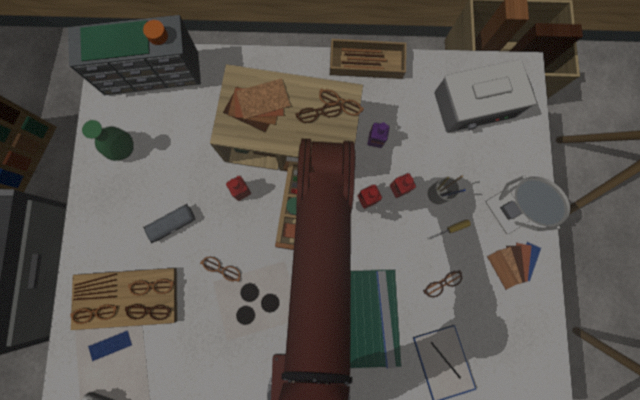

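The cap is held upright at crop (325,245), and the bare neck stands at (333,370). The tin is in its pocket, the caddy is out, and the bystanders are where they started. I'll settle briefly and hand in.

Emit:
{"name": "play_rows", "arguments": {
  "delta_rot": [
    [0, 0, 0],
    [0, 0, 0],
    [0, 0, 0],
    [0, 0, 0]
  ],
  "translation": [
    [0, 0, 0],
    [0, 0, 0],
    [0, 0, 0],
    [0, 0, 0]
  ],
  "claw": [1, 1, 1, 1]
}}

```text
time: 18.68
position: [0.5678, -0.0163, 0.219]
tcp_rot: [0.166, 1.571, -0.952]
wrist_force: [0.2, 0.4, -0.8]
opening: 0.0394
```

```bash
python3 - <<'E'
from h import *
st();print(sign_off())
E
```

```text
t18.68 p [ 0.5678 -0.0163  0.219 ] x [ 0. -0. -1.] y [0.899 0.438 0.   ] F [ 0.2  0.4 -0.8] M [ 0.04  0.04 -0.05] op 0.0394 q [-0.5   0.18  0.52  1.71 -0.1   1.27  0.49]
the job is handed in; nothing more can be done
None
```

The job was handed in at 18.7 s of the 51 s allowed, with the cap off and held above the bottle; hand-in reports no verdict.

- **Caddy:** I drew it out by the knob until it met its stop. The pull force rose to about 14 N at a TCP x of 0.444 m.
- **Cap:** I gripped it, pressed it down about 5 mm (12 N), turned it 62° anticlockwise while down, and lifted it straight off.

**Last checks:** The cap is upright in the gripper, still, with its rim about 5 cm above the mouth by dead reckoning. In the pictures the bottle and tin stand in their pockets, the caddy is out, and the other things on the bench look unmoved.

**What disagreed:**
- The finger opening read low: 23 mm on the 30 mm knob and 39 mm on the 42 mm cap. I took this as sensor bias for the cap and as the knob's rounding for the knob.
- The cap's position along the pads was uncertain by about 4 mm. I regripped twice and settled in between.

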